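# Load a glass cell into its holder with sprung tongs

### The job

Using the sprung tongs, take the square glass cell out of the rack and seat it upright, fully home, in the square pocket of the cell holder: lower it all the way to the pocket's floor before you let it go, then hang the tongs back in their rest. Never touch the cell with the gripper itself, be gentle with the glass, and leave the round cells and the other things alone. The holder's carriage is clamped somewhere along its track, so find the pocket by feel against its fence.

Things in the scene. Friction and masses are not known exactly. Their poses are not given: they have to be found in the camera images.
- tongs: Steel sprung tongs, 80 g, hanging upright, jaws down; bow on top (50 mm above the origin). Origin: midway between the arms, level with the tops of the finger rests (ledges, 5 mm thick, sticking out 11 mm from each arm to 34 mm from the middle). z up; jaws close along y. Above the ledges each arm has an upright finger plate, 16 mm wide (x), z=0 to 32 mm.
- tongs_grip (a point): Where to grip the tongs: between the finger plates, 20 mm above the tongs' origin; close along the tongs' y, fingertips 1 to 4 mm above the ledges. Width over the plates there at z=0: free 46 mm; 44 mm carries the tongs with jaws open; 38 mm when shut on the cell (plates and jaws then parallel); 33 mm when the jaws meet.
- tongs_arm_l (a joint): Swing of the left arm, rad: 0 free (jaw gap 31 mm), 0.093 jaws 12.5 mm apart, 0.148 jaws shut. Both arms swing alike. The spring pushes each finger with about 4 N when free; shutting the jaws on the cell takes 9 to 13 N. The jaws then pinch with about 0.3 x (finger force - 13 N): 22 to 35 N at the fingers is right.
- tongs_jaws (a point): Midway between the lower ends of the jaw pads, 68 mm under the tongs' origin. The grey pads are 11 mm wide (x), 4.5 mm thick and 20 mm tall, reaching up from this level.
- tong_rest: Fixed rest: grey foot 80 x 110 mm, two upright aluminium walls 80 mm high, 53 mm apart inside (across y), 8 mm thick. The tongs hang between them, a finger rest on each wall top between two end stops (4 mm high, 23 mm apart along x): tongs' origin 83 mm above the rest's origin and straight over it, axes parallel. Origin: centre of the underside.
- cell: The square glass cell, 12.5 x 12.5 x 52 mm, top 10 mm a grey stopper of the same width; 25 g. Origin at the centre of its foot, z up. It stands loosely in one of the rack's three pockets (which one varies), sides along the rack's. Thin glass: breaks if pinched with over 10 N a side or pressed against the holder with over 15 N.
- round_cell_0: A short round glass cell, 12 mm diameter, 34 mm tall, in another pocket of the rack; stays there. Origin at the centre of its foot.
- round_cell_1: The other short round glass cell, the same; stays there. Origin at the centre of its foot.
- cell_rack: Fixed white rack, 124 (x) x 60 (y) x 22 mm, three 15.5 mm square pockets 12 mm deep in a row along its x, 34 mm apart, the middle one at its centre; pocket floor 10 mm above the underside. Origin: centre of the underside. Take the cell with the jaws closing along the rack's y.
- holder: Fixed cell holder: grey base 100 (x) x 130 (y) mm, two rails along y, on them a plastic carriage 60 x 56 mm with one square pocket. Origin: centre of the underside. The pocket is at x=0; its y is NOT reported: clamped anywhere from -12 to +12 mm (holds against 40 N). Pocket 14.5 mm square, sides along x and y, 1.5 mm chamfer, floor at z=18 mm: the seated cell's foot.
- holder_track (a point): Point over the holder's middle (x=0, y=0) level with the carriage top and pocket mouth, 40 mm above the holder's origin. On the pocket's +y side stands a fence 34 mm long (x), 10 mm thick, 9 mm above the carriage top, its face flush with the pocket's +y wall: a cell moved in the holder's +y, foot just above the carriage top, meets it when 1 mm past the pocket's centre.
- amber_bottle: Amber sample bottle with a dark cap, 51 mm diameter, 109 mm tall, a bystander at the back. Origin: centre of the underside.
- dropper: Small white dropper bottle with a green cap, 31 mm diameter, 62 mm tall, a bystander. Origin: centre of the underside.
- timer: White bench timer, 66 x 66 x 21 mm, a bystander. Origin: centre of the underside.
Mind the look-alikes: they are no part of the job. Leave any red look-alike of the tongs alone.

How it is judged (in metres and radians):
On the way, in this order (a step that is already met when the one before it is completed fails the run):
1. the cell is lifted clear of the rack, held in the tongs (contact force between cell and tongs above 0.5 N and z of cell in the frame of cell_rack above 0.03 m), for 0.2 s.
2. the cell stands on the pocket's floor (within 2.5 mm) while the tongs still hold it (contact force between cell and tongs above 0.5 N and z of cell in the frame of holder between 0.015 and 0.0205 m and x of cell in the frame of holder between -0.006 and 0.006 m and y of cell in the frame of holder between -0.018 and 0.018 m and angle between cell's own z axis and vertical below 0.12 rad), for 0.1 s.
At the end, for the whole second after the job is handed in: The cell stands upright (7 degrees) and at rest in the holder's pocket, foot within 2.5 mm of its floor, free of the tongs; the tongs hang at rest and upright (7 degrees) in their rest by the finger rests, within 12 mm of its middle, origin 80 to 89 mm above its underside (z of cell in the frame of holder between 0.015 and 0.0205 m and x of cell in the frame of holder between -0.006 and 0.006 m and y of cell in the frame of holder between -0.018 and 0.018 m and angle between each of cell, tongs's own z axis and vertical below 0.12 rad and contact force between cell and tongs below 0.05 N and linear speed of each of cell, tongs below 0.02 m/s and horizontal distance between tongs and tong_rest below 0.012 m and z of tongs in the frame of tong_rest between 0.08 and 0.089 m and contact force between tongs and tong_rest above 0.2 N); the robot touches nothing.
It fails at once if the gripper or arm touches the cell (contact force between any of the fingers, the arm and cell above 0.3 N).
It fails at once if the cell is squeezed by the tongs with more than 10 N on a side (20 N in all) (contact force between cell and tongs above 20 N).
It fails at once if the cell is pressed against the holder with more than 15 N (contact force between cell and holder above 15 N).
It fails at once if a round cell is moved more than 12 mm (distance of any of round_cell_0, round_cell_1 from where it was at the start of the episode above 0.012 m).
It fails at once if a bystander (amber bottle, dropper bottle, timer) is moved more than 20 mm (distance of any of amber_bottle, dropper, timer from where it was at the start of the episode above 0.02 m).
It also fails if it takes over 54 s, if anything falls off the work surface, if the arm or the gripper's body presses on something with over 40 N, if the wrist force passes 120 N, or if a joint passes its speed limit or range.

### The arm

A 7-joint arm with a two-finger parallel gripper is mounted at the origin on a cart in front of the work surface, level with it; the furniture and walls round the work are solid. World frame = base frame: x ahead of the robot, y to its left, z up, the work surface at z = 0. Lengths are in mm, angles in rad, forces in N, time in s.
With the tool pointing down it reaches from about 425 to 875 mm from the base axis. Payload 8.4 kg.
Tool frame: the origin (TCP) lies at the very end of the fingers, on their centre line; the grasp point (between the pads) lies 19 mm behind it; z points along the fingers, y is the line along which they close (so a half turn about z gives the same grasp; the last joint's range is limited). The gripper opens to 87 mm and grips with 3 to 60 N. Pads are 19 mm wide; open, the fingers measure 117 mm over their backs; the gripper's body (75 mm by 190 mm) begins 51 mm behind the grasp point.
Start: joints at [1.013, 0.333, 0.04, 1.465, -0.013, 1.343, -0.059], TCP at [287.841, -582.761, 222.546] pointing down, gripper open.
Joint ranges: [-2.58, 2.58], [-0.38, 2.09], [-1.3, 1.39], [0.25, 2.4], [-1.5, 4.64], [0.08, 2.09], [-2.65, 2.65]. Speed limits (rad/s): [2.22, 2.22, 2.79, 2.79, 3.14, 3.14, 3.14].

### API

Orientations are given as a rotation vector (axis times angle).
In Python, from station import r gives the robot as it stands.
- The arm moves only by the tool arm_command, never from a script. Its argument "series" is a list of rows, each an object with "translation": the shift along the world's x, y, z in m, a list of three; "twist": the turn, a rotation vector about the world's x, y, z in degrees, a list of three; "fingers": the opening, from 0 (shut) to 1 (fully open). A call has 1 to 12 rows; each row shifts and turns the commanded pose from where the row before left it; what a row does not reach is not made up. A row lasts 1/12 s, in which the tool goes at most 41.7 mm and 7.16 degrees, less where a joint would pass 70% of its speed; a pose out of reach is approached as far as the arm can. A call with a gripper value outside its range is refused whole. The fingers move at their own pace and stop on an object; "newtons" is the grip in N (left out, the last holds). Time passes only in rows, so rows that do not move let the fingers close. It gives the time, the measured TCP pose, the force, the opening and the grip force at its end, in the units of the state.
- r.get_state(): the state, without advancing time (a new reading comes with each control period).
- r.capture(name): name is "side" or "top" or "wrist"; returns a dict with "image" (400x640x3 uint8, red, green, blue), "mtx" (3x3 intrinsics, pixels), "R" (3x3) and "t" (3): a world point X has camera coordinates R X + t. Camera axes: x right, y down, z forward; pixel columns grow to the right and rows downward; lengths in mm; the calibration is good to about 2 mm. The wrist camera is an equidistant fisheye: a pixel r from the principal point sees the ray r / f radians off the axis. A picture is of the moment at which its call begins. There is no depth.
- r.close_job(): hands the job in; it is judged then, once.
The state is a dict: "clock": time; "joint_pos": joint angles; "joint_velocities": joint speeds; "joint_efforts": joint torques, N m; "ee_pos": TCP position; "tool_rot": TCP orientation; "wrist_force": force on the tool from outside, world axes, zero at the start; "ft_torque": the same for the moment, N m; "gripper_width": opening from 0.0 (shut) to 1.0 (fully open); "grip_force": force on a finger pad.
Only numpy, scipy, OpenCV 4.12 (cv2) and the standard library are available. Lean on these libraries where they do the work, as an engineer would, in place of code of your own. Each camera call takes 0.05 s, during which the arm holds its last target. There are 200 camera calls.

## Working session

There is one attempt and no reset: what is moved stays moved. The work goes in short steps, Python scripts to look and compute and a tool call to move; the robot and the scene stay as the last step left them, time stands still between calls to the robot, and variables do not carry over. Pictures are saved under pics/ and viewed, at most 14 in all, crops included, and the job is handed in when it is done.

Besides the shell and the picture viewer there is one more tool, called after "Request:" as name(argument=value, ...) on one line, values as JSON. arm_command: Moves the arm, as the interface text tells. Its arguments: {"type":"object","properties":{"series":{"type":"array","items":{"type":"object","properties":{"translation":{"type":"array","items":{"type":"number"}},"twist":{"type":"array","items":{"type":"number"}},"fingers":{"type":"number"}}}},"newtons":{"type":"number"}},"required":["series"]}

```bash
mkdir -p pics
python3 - <<'E'
from station import r
import cv2,numpy as np,pickle
d={}
for n in("side","top","wrist"):
    c=r.capture(n);d[n]=c
    cv2.imwrite(f"pics/{n}0.png",c["image"][:,:,::-1])
    print(n,c["mtx"].round(1).tolist(),c["R"].round(3).tolist(),c["t"].round(1).tolist())
pickle.dump(d,open("c0.pkl","wb"))
print(r.get_state())
E
```

```text
side [[401.4, 0.0, 325.0], [0.0, 401.4, 194.3], [0.0, 0.0, 1.0]] [[0.875, -0.484, -0.018], [-0.315, -0.539, -0.781], [0.368, 0.689, -0.624]] [-421.0, 322.8, 636.0]
top [[415.8, 0.0, 322.3], [0.0, 415.8, 202.9], [0.0, 0.0, 1.0]] [[0.075, -0.997, 0.005], [-0.972, -0.074, -0.221], [0.221, 0.012, -0.975]] [96.2, 570.8, 961.5]
wrist [[309.7, 0.0, 316.4], [0.0, 309.7, 195.7], [0.0, 0.0, 1.0]] [[0.443, -0.897, -0.001], [-0.865, -0.428, 0.261], [-0.235, -0.115, -0.965]] [-649.0, -32.1, 390.9]
{'clock': 0.15, 'joint_pos': array([ 1.01277976,  0.33375389,  0.03987209,  1.46605548, -0.01344631,
        1.34325928, -0.05852625]), 'joint_velocities': array([-0.0011404 , -0.0040159 , -0.00155905, -0.00256899, -0.00052334,
        0.00039175,  0.0001619 ]), 'joint_efforts': array([ 3.37203091e-03, -6.56845021e+01,  1.33748487e+00, -4.04104614e+01,
       -5.96862682e-02,  4.18390764e-02,  1.75167984e-04]), 'ee_pos': array([ 287.72038491, -582.46485417,  221.86630743]), 'tool_rot': array([-3.05816385e+00, -7.14060411e-01,  4.83334425e-04]), 'wrist_force': array([0.23545764, 0.48524191, 0.27796617]), 'ft_torque': array([ 0.0035611 , -0.0121264 ,  0.05743935]), 'grip_force': 0.0, 'gripper_width': 0.9996933411281647}
```

View pics/top0.png

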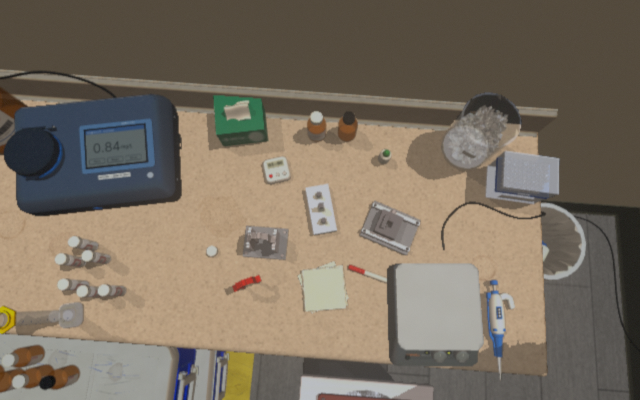

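View pics/side0.png

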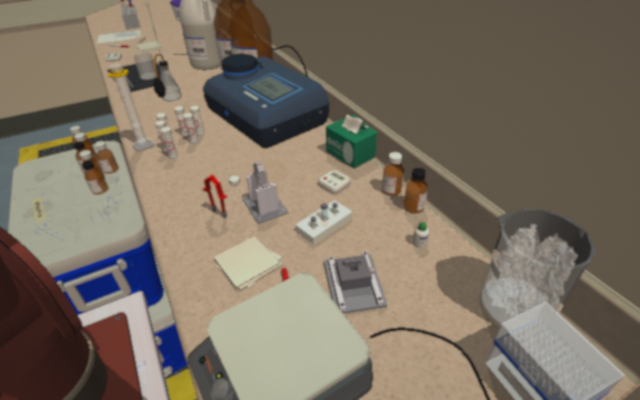

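The top view shows the rest with the tongs near (263,242), the rack at (321,209) and the holder at (390,228). The red look-alike is at (243,285). I'll enlarge this area.

Run:
```python
import cv2,pickle,numpy as np
d=pickle.load(open("c0.pkl","rb"))
t=d["top"]["image"][:,:,::-1]; s=d["side"]["image"][:,:,::-1]
z=lambda a,w,h:cv2.resize(a,(w,h),interpolation=cv2.INTER_CUBIC)
A=z(t[175:265,235:427],768,360)   # x4
B=z(s[155:315,230:390],0 or 480,480)
cv2.imwrite("pics/tc.png",A); cv2.imwrite("pics/sc.png",B) # x3
```

```text
(no output)
```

View pics/tc.png

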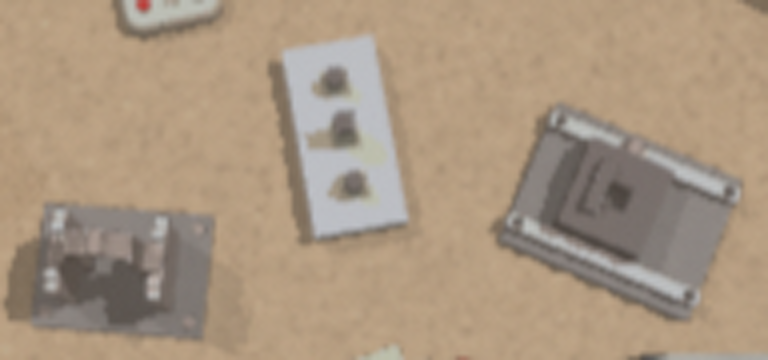

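View pics/sc.png

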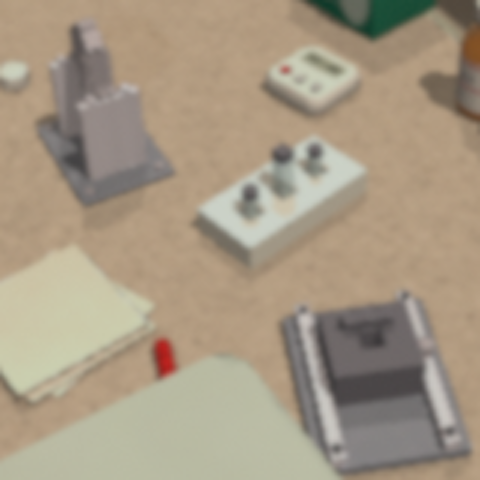

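The cell is the taller one, in the rack's middle pocket. The fence is on the image-left side of the holder's carriage, so the holder's +y points image-left. I'll fit rough poses from the corners.

```bash
cat > h.py <<'E'
import numpy as np,cv2
from scipy.optimize import least_squares
def proj(c,X,fish=False):
    p=np.atleast_2d(X)@c["R"].T+c["t"]; M=c["mtx"]
    if fish:
        rr=np.hypot(p[:,0],p[:,1])+1e-9; th=np.arctan2(rr,p[:,2])
        q=p[:,:2]/rr[:,None]*th[:,None]
    else: q=p[:,:2]/p[:,2:]
    return q*[M[0,0],M[1,1]]+M[:2,2]
def world(pose,P):
    x,y,a=pose[:3];c,s=np.cos(a),np.sin(a);P=np.atleast_2d(np.array(P,float))
    return np.c_[x+c*P[:,0]-s*P[:,1],y+s*P[:,0]+c*P[:,1],P[:,2]]
def fit(obs,x0):   # obs: list of (cam,fish,P,px)
    f=lambda v:np.concatenate([(proj(c,world(v,P),k)-px).ravel() for c,k,P,px in obs])
    s=least_squares(f,x0,loss="soft_l1",x_scale=[10,10,.1]); return s.x,np.abs(f(s.x)).reshape(-1,2).max(1).round(1)
def unpx(c,uv,z,fish=False):
    g=lambda v:proj(c,[v[0],v[1],z],fish)[0]-uv
    return least_squares(g,[600,-50.]).x
E
python3 - <<'E'
from h import *
import pickle
d=pickle.load(open("c0.pkl","rb"));T,S=d["top"],d["side"]
t=lambda L:np.array(L)/4+[235,175]
s=lambda L:np.array(L)/3+[230,155]
print("rack pts",[unpx(T,p,22).round(0) for p in t([(283,50),(372,36),(408,220),(314,239)])])
R=[(62,30,22),(62,-30,22),(-62,-30,22),(-62,30,22)]
print("rack",fit([(T,0,R,t([(283,50),(372,36),(408,220),(314,239)])),(S,0,[R[3],R[0],R[1],R[2]],s([(197,213),(315,140),(365,172),(252,247)]))],[600,-50,0]))
F=[(40,55,3),(40,-55,3),(-40,-55,3),(-40,55,3)]
print("rest",fit([(T,0,F,t([(45,204),(214,213),(206,338),(33,325)])),(S,0,F[1:3]+F[:0],s([(173,170),(90,202)]))],[550,80,0]))
H=[(50,65,8),(50,-65,8),(-50,-65,8),(-50,65,8)]
print("hold",fit([(T,0,H,t([(553,103),(742,185),(690,318),(500,237)])),(S,0,H,s([(285,318),(405,292),(468,452),(340,472)])[[0,1,2,3]])],[600,-200,-.4]))
print([unpx(T,p,40).round(0) for p in t([(583,140),(678,172),(630,258),(560,222),(620,193)])])
E
```

```text
rack pts [array([609., 185.]), array([623., 128.]), array([504.,  97.]), array([488., 155.])]
rack (array([5.56711497e+02, 1.40108625e+02, 2.54460932e-01]), array([0.2, 0.7, 0.6, 0.8, 1.3, 1.6, 0.7, 1.2]))
rest (array([4.62048717e+02, 2.75541624e+02, 2.24759099e-02]), array([0.3, 0.4, 0.5, 0.5, 1. , 2. ]))
hold (array([ 5.24376619e+02, -3.90382920e+01, -3.06247463e-01]), array([ 0.5,  2.7,  0.1,  1.4, 43.5, 51.1, 50. , 51.3]))
[array([560.,  -9.]), array([544., -69.]), array([488., -41.]), array([507.,   3.]), array([528., -33.])]
```

Request:
arm_command(series=[{"translation":[0.023,0.031,0.01],"twist":[0,0,-3],"fingers":1},{"translation":[0.023,0.031,0.01],"twist":[0,0,-3],"fingers":1},{"translation":[0.023,0.031,0.01],"twist":[0,0,-3],"fingers":1},{"translation":[0.023,0.031,0],"twist":[0,0,-3],"fingers":1},{"translation":[0.023,0.031,0],"twist":[0,0,-3],"fingers":1},{"translation":[0.023,0.031,0],"twist":[0,0,-3],"fingers":1},{"translation":[0.023,0.031,0],"twist":[0,0,-3],"fingers":1},{"translation":[0.023,0.031,0],"twist":[0,0,-3],"fingers":1},{"translation":[0.023,0.031,0],"twist":[0,0,0],"fingers":1},{"translation":[0,0.036,0],"fingers":1},{"translation":[0,0.036,0],"fingers":1},{"translation":[0,0.036,0],"fingers":1}])

```text
invalid input at $.series[9]: expected keys translation, twist, fingers
```

Request:
arm_command(series=[{"translation":[-0.01,0.037,0],"fingers":1},{"translation":[-0.01,0.037,0],"fingers":1},{"translation":[-0.01,0.037,0],"fingers":1},{"translation":[-0.01,0.037,0],"fingers":1},{"translation":[0,0,0],"fingers":1},{"translation":[0,0,0],"fingers":1}])

```text
invalid input at $.series[0]: expected keys translation, twist, fingers
```

```bash
cat > cap.py <<'E'
import sys,cv2,pickle
from station import r
n=sys.argv[1];c=r.capture("wrist");s=r.get_state();c["s"]=s
pickle.dump(c,open(n+".pkl","wb"));cv2.imwrite(f"pics/{n}.png",c["image"][:,:,::-1])
print(s["clock"],s["ee_pos"].round(1),s["tool_rot"].round(3))
E
python3 cap.py wH
```

```text
0.2 [ 287.7 -582.5  222. ] [-3.058e+00 -7.140e-01  1.000e-03]
```

Request:
arm_command(series=[{"translation":[0.006,0.04,0],"fingers":1},{"translation":[0.006,0.04,0],"fingers":1},{"translation":[0.006,0.04,0],"fingers":1},{"translation":[0.006,0.04,0],"fingers":1},{"translation":[0,0,0],"fingers":1},{"translation":[0,0,0],"fingers":1}])

```text
invalid input at $.series[0]: expected keys translation, twist, fingers
```

```bash
python3 cap.py wK
```

```text
0.25 [ 287.8 -582.6  222.2] [-3.059 -0.714  0.   ]
```

Request:
arm_command(series=[{"translation":[-0.017,0.03,0],"fingers":1},{"translation":[-0.017,0.03,0],"fingers":1},{"translation":[-0.017,0.03,0],"fingers":1},{"translation":[-0.017,0.03,0],"fingers":1},{"translation":[0,0.025,0],"fingers":1},{"translation":[0,0,0],"fingers":1},{"translation":[0,0,0],"fingers":1}])

```text
invalid input at $.series[0]: expected keys translation, twist, fingers
```

```bash
python3 cap.py wT
python3 - <<'E'
from h import *
import pickle
g=lambda n:pickle.load(open(n+".pkl","rb"))
print(proj(g("wH"),[[524,-39,40]],1),proj(g("wK"),[[557,140,22]],1),proj(g("wT"),[[462,275,80]],1))
E
```

```text
0.3 [ 287.8 -582.6  222.2] [-3.059 -0.714  0.   ]
[[ 78.90440683 -89.13258043]] [[ 44.16155676 -97.1571937 ]] [[-21.66349305 -62.71795604]]
```

All keys are required in each row.

Request:
arm_command(series=[{"translation":[0.023,0.031,0.01],"twist":[0,0,-3],"fingers":1},{"translation":[0.023,0.031,0.01],"twist":[0,0,-3],"fingers":1},{"translation":[0.023,0.031,0.01],"twist":[0,0,-3],"fingers":1},{"translation":[0.023,0.031,0],"twist":[0,0,-3],"fingers":1},{"translation":[0.023,0.031,0],"twist":[0,0,-3],"fingers":1},{"translation":[0.023,0.031,0],"twist":[0,0,-3],"fingers":1},{"translation":[0.023,0.031,0],"twist":[0,0,-3],"fingers":1},{"translation":[0.023,0.031,0],"twist":[0,0,-3],"fingers":1},{"translation":[0.023,0.031,0],"twist":[0,0,0],"fingers":1},{"translation":[0,0.036,0],"twist":[0,0,0],"fingers":1},{"translation":[0,0.036,0],"twist":[0,0,0],"fingers":1},{"translation":[0,0.036,0],"twist":[0,0,0],"fingers":1}])

```text
clock: 1.3
ee_pos: [494.8, -193.9, 252.3]
tool_rot: [-3.141, -0.063, 0.001]
wrist_force: [1.5, 0.2, 0.5]
gripper_width: 1.001
grip_force: 0.0
```

Request:
arm_command(series=[{"translation":[-0.01,0.037,0],"twist":[0,0,0],"fingers":1},{"translation":[-0.01,0.037,0],"twist":[0,0,0],"fingers":1},{"translation":[-0.01,0.037,0],"twist":[0,0,0],"fingers":1},{"translation":[-0.01,0.037,0],"twist":[0,0,0],"fingers":1},{"translation":[0,0,0],"twist":[0,0,0],"fingers":1},{"translation":[0,0,0],"twist":[0,0,0],"fingers":1}])

```text
clock: 1.8
ee_pos: [454.6, -45.9, 253.0]
tool_rot: [3.14, 0.069, 0.002]
wrist_force: [-0.1, -0.2, -0.4]
gripper_width: 1.003
grip_force: 0.0
```

```bash
python3 cap.py wH
```

```text
1.85 [454.9 -47.6 252.9] [3.14e+00 6.50e-02 1.00e-03]
```

Request:
arm_command(series=[{"translation":[0.006,0.04,0],"twist":[0,0,0],"fingers":1},{"translation":[0.006,0.04,0],"twist":[0,0,0],"fingers":1},{"translation":[0.006,0.04,0],"twist":[0,0,0],"fingers":1},{"translation":[0.006,0.04,0],"twist":[0,0,0],"fingers":1},{"translation":[0,0,0],"twist":[0,0,0],"fingers":1},{"translation":[0,0,0],"twist":[0,0,0],"fingers":1}])

```text
clock: 2.35
ee_pos: [479.4, 113.2, 252.2]
tool_rot: [-3.14, -0.066, 0.001]
wrist_force: [-0.1, -1.9, -0.2]
gripper_width: 1.0
grip_force: 0.0
```

```bash
python3 cap.py wK
```

```text
2.4 [479.4 111.3 252.2] [ 3.141e+00  6.200e-02 -1.000e-03]
```

Request:
arm_command(series=[{"translation":[-0.017,0.03,0],"twist":[0,0,0],"fingers":1},{"translation":[-0.017,0.03,0],"twist":[0,0,0],"fingers":1},{"translation":[-0.017,0.03,0],"twist":[0,0,0],"fingers":1},{"translation":[-0.017,0.03,0],"twist":[0,0,0],"fingers":1},{"translation":[0,0.025,0],"twist":[0,0,0],"fingers":1},{"translation":[0,0,0],"twist":[0,0,0],"fingers":1},{"translation":[0,0,0],"twist":[0,0,0],"fingers":1}])

```text
clock: 2.98
ee_pos: [411.6, 256.3, 252.4]
tool_rot: [3.141, 0.061, -0.0]
wrist_force: [1.2, -0.6, -0.2]
gripper_width: 0.996
grip_force: 0.0
```

```bash
python3 cap.py wT
python3 - <<'E'
from h import *
import pickle
g=lambda n:pickle.load(open(n+".pkl","rb"))
out=[]
for n,X in(("wH",[524,-39,40]),("wK",[557,140,22]),("wT",[462,275,80])):
    c=g(n);u=proj(c,[X],1)[0];x,y=int(u[0]),int(u[1]);print(n,x,y)
    x0=min(max(x-100,0),440);y0=min(max(y-100,0),200)
    print("crop origin",x0,y0)
    out.append(cv2.resize(c["image"][y0:y0+200,x0:x0+200,::-1],(600,600),interpolation=cv2.INTER_CUBIC)); cv2.imwrite(f"pics/{n}c.png",out[-1])
E
```

```text
3.0333 [411.9 255.3 252.3] [ 3.14   0.059 -0.   ]
wH 313 115
crop origin 213 15
wK 297 107
crop origin 197 7
wT 301 132
crop origin 201 32
```

View pics/wHc.png

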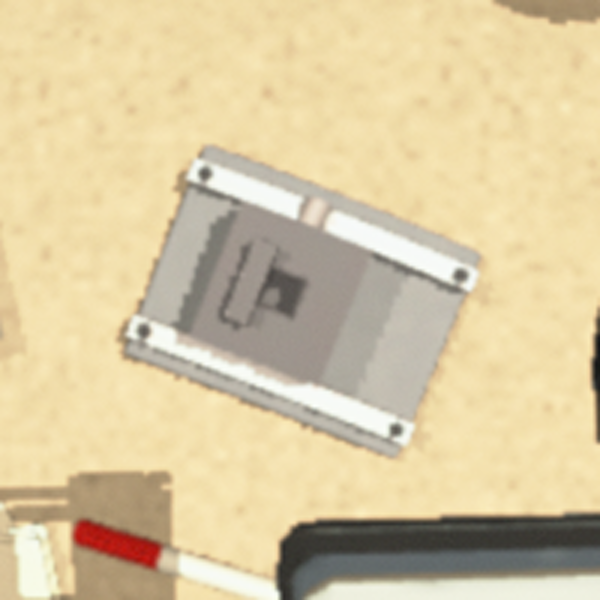

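View pics/wKc.png

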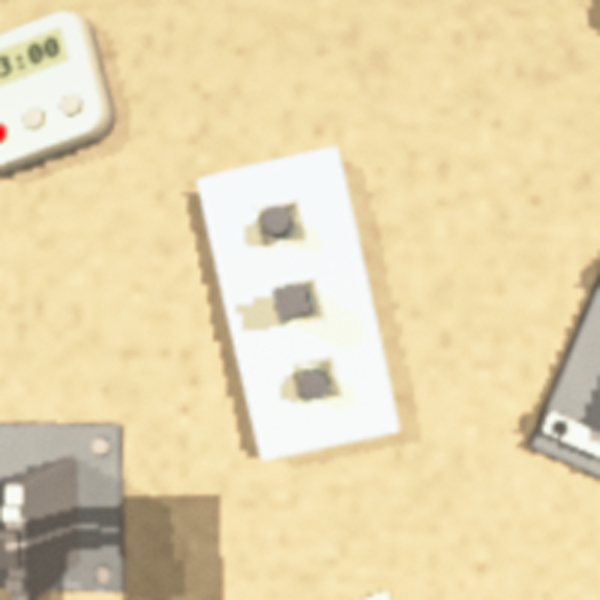

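View pics/wTc.png

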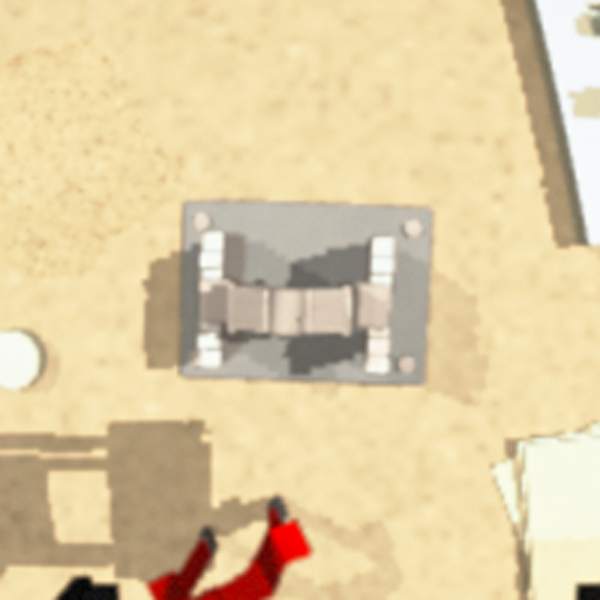

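The holder's pocket is at crop (285,296), with its fence to the left and four rail screws. The rack's corners and the middle cell top (294,301) are clear. The tongs' bow top is at (289,311), centred over the rest's walls. I'll fit the poses now.

Run:
```python
from h import *
import pickle
g=lambda n:pickle.load(open(n+".pkl","rb"))
H,K,T=g("wH"),g("wK"),g("wT")
h=lambda L:np.array(L)/3+[213,15]; k=lambda L:np.array(L)/3+[197,7]; t=lambda L:np.array(L)/3+[201,32]
q=lambda a,b,z:[(a,b,z),(a,-b,z),(-a,-b,z),(-a,b,z)]
sc=h([(204,174),(461,275),(396,430),(143,331)])
f=lambda v:(proj(H,world(v,q(v[3],v[4],22)),1)-sc).ravel()
s=least_squares(f,[525,-39,-.3,35,55]);print("hold screws",s.x.round(3),np.abs(s.fun).max())
for z in(0,8,14):print("hold base",z,fit([(H,1,q(50,65,z),h([(206,146),(481,260),(398,458),(123,352)]))],[525,-39,-.3]))
hp=s.x
def loc(p):
    c,s_=np.cos(hp[2]),np.sin(hp[2]);dx,dy=p-hp[:2];return np.array([c*dx+s_*dy,-s_*dx+c*dy]).round(1)
print("pocket",loc(unpx(H,h([(285,296)])[0],40,1)),"fence c",loc(unpx(H,h([(252,283)])[0],49,1)))
print("carr corners",[loc(unpx(H,p,40,1)) for p in h([(238,208),(370,258),(325,385),(187,330)])])
r_=fit([(K,1,q(62,30,22),k([(197,180),(338,147),(400,431),(262,459)]))],[557,140,.25]);print("rack",r_)
print("cell",unpx(K,k([(294.5,301)])[0],62,1),"rounds",unpx(K,k([(277,221)])[0],44,1),unpx(K,k([(313,382)])[0],44,1))
for z in(3,8):print("rest foot",fit([(T,1,q(40,55,z),t([(184,201),(432,208),(425,384),(180,376)]))],[462,275,0]))
print("rest caps",unpx(T,t([(211,298)])[0],84,1),unpx(T,t([(382,305)])[0],84,1))
print("bow",unpx(T,t([(289,311)])[0],133,1))
print("plates/ledges",unpx(T,t([(215,302)])[0],83,1),unpx(T,t([(375,304)])[0],83,1))
s0=T["s"];print(s0["joint_pos"].round(2))
```

```text
hold screws [ 5.2393e+02 -3.9066e+01 -3.3600e-01  3.5998e+01  5.8154e+01] 0.10874644326318617
hold base 0 (array([ 5.23392920e+02, -3.92054885e+01, -3.43909338e-01]), array([0.9, 1.1, 1.8, 1.3]))
hold base 8 (array([ 5.23421960e+02, -3.92800089e+01, -3.40881303e-01]), array([0.7, 1.5, 1.2, 0.8]))
hold base 14 (array([ 5.23266106e+02, -3.96484361e+01, -3.42634304e-01]), array([1.3, 1.6, 2.1, 1.1]))
pocket [-0.4  6.7] fence c [-0.3 20.4]
carr corners [array([26.1, 37.4]), array([ 26.6, -19.2]), array([-28.1, -21.7]), array([-27.5,  38.6])]
rack (array([5.56729038e+02, 1.41744315e+02, 2.55130039e-01]), array([0.3, 0.2, 0.2, 0.4]))
cell [556.85932477 140.78003566] rounds [589.18078523 150.19522334] [524.99641274 133.4917669 ]
rest foot (array([4.61544062e+02, 2.76822282e+02, 2.39369897e-03]), array([0.4, 0.4, 0.4, 0.4]))
rest foot (array([4.61780517e+02, 2.76615296e+02, 2.23685496e-03]), array([0.7, 0.8, 0.8, 0.8]))
rest caps [462.47635313 306.81311229] [461.90185578 245.70446867]
bow [462.06045819 275.84675674]
plates/ledges [460.997918   305.47271566] [462.08961034 248.17367727]
[ 0.04  0.02 -0.68  1.78  0.01  1.35 -2.18]
```

Request:
arm_command(series=[{"translation":[0.0167,0.007,0],"twist":[0,0,-0.7],"fingers":1},{"translation":[0.0167,0.007,-0.02],"twist":[0,0,-0.7],"fingers":1},{"translation":[0.0167,0.006,-0.03],"twist":[0,0,-0.7],"fingers":1},{"translation":[0,0,-0.03],"twist":[0,0,0],"fingers":1},{"translation":[0,0,-0.02],"twist":[0,0,0],"fingers":1},{"translation":[0,0,-0.01],"twist":[0,0,0],"fingers":1},{"translation":[0,0,0],"twist":[0,0,0],"fingers":1},{"translation":[0,0,0],"twist":[0,0,0],"fingers":1},{"translation":[0,0,0],"twist":[0,0,0],"fingers":1}])

```text
clock: 3.78
ee_pos: [462.0, 277.1, 144.1]
tool_rot: [-3.141, -0.003, -0.003]
wrist_force: [0.1, 0.1, 1.3]
gripper_width: 1.002
grip_force: 0.0
```

```bash
cat > st.py <<'E'
from station import r
import numpy as np
from scipy.spatial.transform import Rotation as Ro
s=r.get_state();M=Ro.from_rotvec(s["tool_rot"]).as_matrix()
print("t",round(s["clock"],2),"p",s["ee_pos"].round(2),"yaw",round(np.arctan2(M[1,0],M[0,0]),4),"zdir",M[:,2].round(3),"F",s["wrist_force"].round(2),"g",round(s["gripper_width"]*87,2),round(s["grip_force"],2),"j",s["joint_pos"].round(2))
E
python3 -c "
import pickle
for n in('wH','wK'):print(pickle.load(open(n+'.pkl','rb'))['s']['joint_pos'].round(2))"; python3 cap.py wT2; python3 st.py
python3 - <<'E'
from h import *
import pickle
c=pickle.load(open("wT2.pkl","rb"))
print(proj(c,[[462,276,133],[462,307,84],[462,246,84],[462,276,84]],1))
E
```

```text
[ 0.36 -0.06 -0.34  1.85 -0.02  1.35 -1.5 ]
[ 0.19  0.02 -0.52  1.77  0.01  1.35 -1.86]
3.8333 [462.  277.3 144.3] [-3.141 -0.004 -0.004]
t 3.83 p [462.   277.31 144.26] yaw 0.0025 zdir [ 0.003  0.001 -1.   ] F [-0.12 -0.32  0.08] g 86.85 0.0 j [-0.02  0.23 -0.68  1.81  0.16  1.15 -2.32]
[[318.49647849 233.85169886]
 [277.33549684 209.34299829]
 [357.50220785 209.51078527]
 [318.09879126 209.50535868]]
```

View pics/wT2.png

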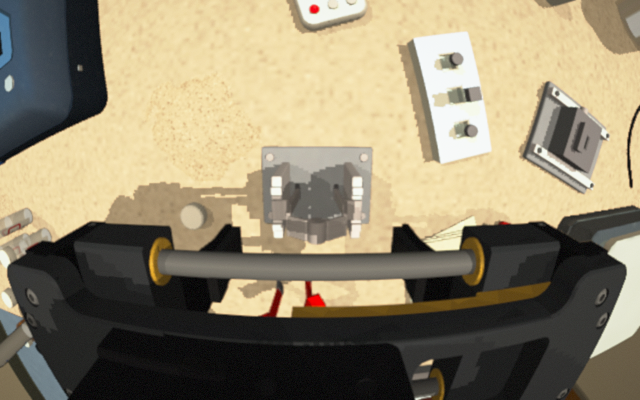

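The bow is at (317,233), where predicted, and midway between the fingers (240 and 393). I'll descend and close to 44 mm.

Request:
arm_command(series=[{"translation":[0,-0.001,-0.02],"twist":[0,0,0],"fingers":1},{"translation":[0,0,-0.02],"twist":[0,0,0],"fingers":1},{"translation":[0,0,-0.012],"twist":[0,0,0],"fingers":1},{"translation":[0,0,-0.006],"twist":[0,0,0],"fingers":1},{"translation":[0,0,0],"twist":[0,0,0],"fingers":1},{"translation":[0,0,0],"twist":[0,0,0],"fingers":0.7},{"translation":[0,0,0],"twist":[0,0,0],"fingers":0.56},{"translation":[0,0,0],"twist":[0,0,0],"fingers":0.56},{"translation":[0,0,0],"twist":[0,0,0],"fingers":0.56}], newtons=20)

```text
clock: 4.58
ee_pos: [461.4, 276.5, 85.3]
tool_rot: [-3.141, -0.005, -0.002]
wrist_force: [-0.7, -0.1, 0.9]
gripper_width: 0.782
grip_force: 0.1
```

```bash
python3 st.py
```

```text
t 4.58 p [461.39 276.51  85.32] yaw 0.0032 zdir [ 0.001  0.001 -1.   ] F [-0.73 -0.13  0.91] g 68.06 0.12 j [-0.04  0.29 -0.67  1.87  0.21  1.04 -2.36]
```

Request:
arm_command(series=[{"translation":[0,0,0.001],"twist":[0,0,0],"fingers":0.506},{"translation":[0,0,0],"twist":[0,0,0],"fingers":0.506},{"translation":[0,0,0],"twist":[0,0,0],"fingers":0.506},{"translation":[0,0,0],"twist":[0,0,0],"fingers":0.506},{"translation":[0,0,0],"twist":[0,0,0],"fingers":0.506},{"translation":[0,0,0],"twist":[0,0,0],"fingers":0.506},{"translation":[0,0,0],"twist":[0,0,0],"fingers":0.506},{"translation":[0,0,0],"twist":[0,0,0],"fingers":0.506}])

```text
clock: 5.25
ee_pos: [461.1, 276.4, 85.8]
tool_rot: [-3.141, -0.005, -0.001]
wrist_force: [-0.1, 0.4, 3.3]
gripper_width: 0.508
grip_force: 7.0
```

```bash
python3 st.py
```

```text
t 5.25 p [461.09 276.4   85.76] yaw 0.0033 zdir [ 0.  0. -1.] F [-0.15  0.37  3.26] g 44.17 6.97 j [-0.04  0.29 -0.67  1.87  0.21  1.05 -2.36]
```

Request:
arm_command(series=[{"translation":[0,0,0.005],"twist":[0,0,0],"fingers":0.506},{"translation":[0,0,0.01],"twist":[0,0,0],"fingers":0.506},{"translation":[0,0,0.02],"twist":[0,0,0],"fingers":0.506},{"translation":[0,0,0.03],"twist":[0,0,0],"fingers":0.506},{"translation":[0,0,0.03],"twist":[0,0,0],"fingers":0.506},{"translation":[0,0,0.025],"twist":[0,0,0],"fingers":0.506},{"translation":[0,0,0.01],"twist":[0,0,0],"fingers":0.506},{"translation":[0,0,0],"twist":[0,0,0],"fingers":0.506},{"translation":[0,0,0],"twist":[0,0,0],"fingers":0.506}])

```text
clock: 6.0
ee_pos: [460.9, 275.9, 215.2]
tool_rot: [3.141, 0.005, 0.0]
wrist_force: [0.5, -0.5, -1.0]
gripper_width: 0.506
grip_force: 5.1
```

```bash
python3 st.py
```

```text
t 6.0 p [460.87 275.91 215.19] yaw 0.0029 zdir [ 0. -0. -1.] F [ 0.46 -0.5  -0.99] g 43.99 5.08 j [ 0.    0.17 -0.69  1.72  0.11  1.29 -2.28]
```

Request:
arm_command(series=[{"translation":[0.01,-0.0135,0],"twist":[0,0,2.5],"fingers":0.506},{"translation":[0.02,-0.028,0],"twist":[0,0,3],"fingers":0.506},{"translation":[0.02,-0.028,0],"twist":[0,0,3],"fingers":0.506},{"translation":[0.02,-0.028,0],"twist":[0,0,3],"fingers":0.506},{"translation":[0.016,-0.0235,0],"twist":[0,0,3],"fingers":0.506},{"translation":[0.0095,-0.0137,-0.02],"twist":[0,0,0],"fingers":0.506},{"translation":[0,0,-0.03],"twist":[0,0,0],"fingers":0.506},{"translation":[0,0,0],"twist":[0,0,0],"fingers":0.506},{"translation":[0,0,0],"twist":[0,0,0],"fingers":0.506},{"translation":[0,0,0],"twist":[0,0,0],"fingers":0.506}])

```text
clock: 6.83
ee_pos: [555.8, 142.5, 165.8]
tool_rot: [-3.115, -0.404, 0.002]
wrist_force: [-0.3, -0.8, -0.3]
gripper_width: 0.51
grip_force: 5.1
```

```bash
python3 st.py;python3 cap.py wC
python3 - <<'E'
from h import *
import pickle
c=pickle.load(open("wC.pkl","rb"));p=c["s"]["ee_pos"]
print(proj(c,[[556.8,141.2,62],[p[0],p[1],p[2]+47],[p[0],p[1],p[2]-71]],1))
cv2.imwrite("pics/wCc.png",cv2.resize(c["image"][140:290,220:420,::-1],(800,600),interpolation=cv2.INTER_CUBIC))
E
```

```text
t 6.83 p [555.84 142.53 165.76] yaw 0.2579 zdir [-0.001  0.    -1.   ] F [-0.29 -0.81 -0.31] g 44.39 5.08 j [ 0.18  0.27 -0.6   1.7   0.16  1.22 -1.77]
6.8833 [556.4 142.7 166.6] [-3.115e+00 -4.040e-01 -1.000e-03]
[[318.46390857 193.81526144]
 [316.90115915 283.92257424]
 [316.71165447 204.73258304]]
```

View pics/wCc.png

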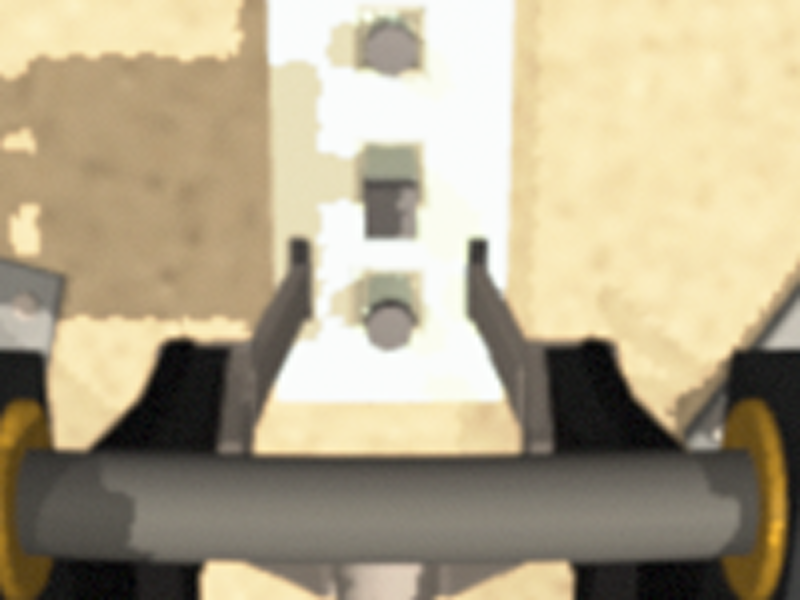

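The cell top is at crop (391,208) and the jaw tips at x 299 and 478, so they nearly straddle it. The jaws sit 2–3 mm short in x, so I'll correct that, descend, and close gently. I'll grip high on the cell so the jaws clear the fence later.

Request:
arm_command(series=[{"translation":[0.002,-0.0002,-0.015],"twist":[0,0,0],"fingers":0.506},{"translation":[0,0,-0.015],"twist":[0,0,0],"fingers":0.506},{"translation":[0,0,-0.012],"twist":[0,0,0],"fingers":0.506},{"translation":[0,0,-0.007],"twist":[0,0,0],"fingers":0.506},{"translation":[0,0,-0.002],"twist":[0,0,0],"fingers":0.506},{"translation":[0,0,0],"twist":[0,0,0],"fingers":0.506},{"translation":[0,0,0],"twist":[0,0,0],"fingers":0.506}])

```text
clock: 7.47
ee_pos: [558.8, 141.6, 115.3]
tool_rot: [-3.116, -0.402, -0.001]
wrist_force: [-0.6, 0.2, 0.1]
gripper_width: 0.51
grip_force: 5.1
```

```bash
python3 st.py
```

```text
t 7.47 p [558.81 141.65 115.31] yaw 0.2565 zdir [ 0.001  0.    -1.   ] F [-0.56  0.16  0.1 ] g 44.33 5.08 j [ 0.17  0.32 -0.59  1.75  0.2   1.12 -1.8 ]
```

Request:
arm_command(series=[{"translation":[0,0,0],"twist":[0,0,0],"fingers":0.49},{"translation":[0,0,0],"twist":[0,0,0],"fingers":0.475},{"translation":[0,0,0],"twist":[0,0,0],"fingers":0.46},{"translation":[0,0,0],"twist":[0,0,0],"fingers":0.45},{"translation":[0,0,0],"twist":[0,0,0],"fingers":0.44},{"translation":[0,0,0],"twist":[0,0,0],"fingers":0.43},{"translation":[0,0,0],"twist":[0,0,0],"fingers":0.42},{"translation":[0,0,0],"twist":[0,0,0],"fingers":0.41},{"translation":[0,0,0],"twist":[0,0,0],"fingers":0.4},{"translation":[0,0,0],"twist":[0,0,0],"fingers":0.39},{"translation":[0,0,0],"twist":[0,0,0],"fingers":0.38},{"translation":[0,0,0],"twist":[0,0,0],"fingers":0.38}], newtons=26)

```text
clock: 8.47
ee_pos: [558.5, 141.3, 114.6]
tool_rot: [-3.116, -0.401, -0.0]
wrist_force: [-0.0, 1.2, -0.2]
gripper_width: 0.434
grip_force: 26.0
```

```bash
python3 st.py
```

```text
t 8.47 p [558.47 141.35 114.59] yaw 0.2563 zdir [ 0.  0. -1.] F [-0.02  1.17 -0.15] g 37.74 26.0 j [ 0.17  0.32 -0.59  1.75  0.2   1.12 -1.8 ]
```

Request:
arm_command(series=[{"translation":[0,0,0.003],"twist":[0,0,0],"fingers":0.38},{"translation":[0,0,0.005],"twist":[0,0,0],"fingers":0.38},{"translation":[0,0,0.01],"twist":[0,0,0],"fingers":0.38},{"translation":[0,0,0.015],"twist":[0,0,0],"fingers":0.38},{"translation":[0,0,0.015],"twist":[0,0,0],"fingers":0.38},{"translation":[0,0,0.015],"twist":[0,0,0],"fingers":0.38},{"translation":[0,0,0.01],"twist":[0,0,0],"fingers":0.38},{"translation":[0,0,0.005],"twist":[0,0,0],"fingers":0.38},{"translation":[0,0,0],"twist":[0,0,0],"fingers":0.38}])

```text
clock: 9.22
ee_pos: [559.1, 141.5, 194.0]
tool_rot: [-3.116, -0.401, -0.003]
wrist_force: [-0.3, 0.1, -1.2]
gripper_width: 0.433
grip_force: 26.0
```

```bash
python3 st.py; python3 cap.py wG
python3 - <<'E'
from h import *
import pickle
c=pickle.load(open("wG.pkl","rb"));p=c["s"]["ee_pos"]
print(proj(c,[[p[0],p[1],p[2]-53],[p[0],p[1],p[2]-105],[p[0],p[1],p[2]-71]],1))
cv2.imwrite("pics/wGc.png",cv2.resize(c["image"][140:290,220:420,::-1],(800,600),interpolation=cv2.INTER_CUBIC))
E
```

```text
t 9.22 p [559.08 141.53 194.03] yaw 0.2562 zdir [ 0.002  0.    -1.   ] F [-0.27  0.15 -1.19] g 37.68 26.0 j [ 0.19  0.26 -0.6   1.66  0.15  1.27 -1.76]
9.2667 [558.6 141.3 192.9] [3.116e+00 4.010e-01 1.000e-03]
[[316.82924248 212.64576175]
 [316.7151713  194.64576319]
 [316.78462725 205.58990595]]
```

View pics/wGc.png

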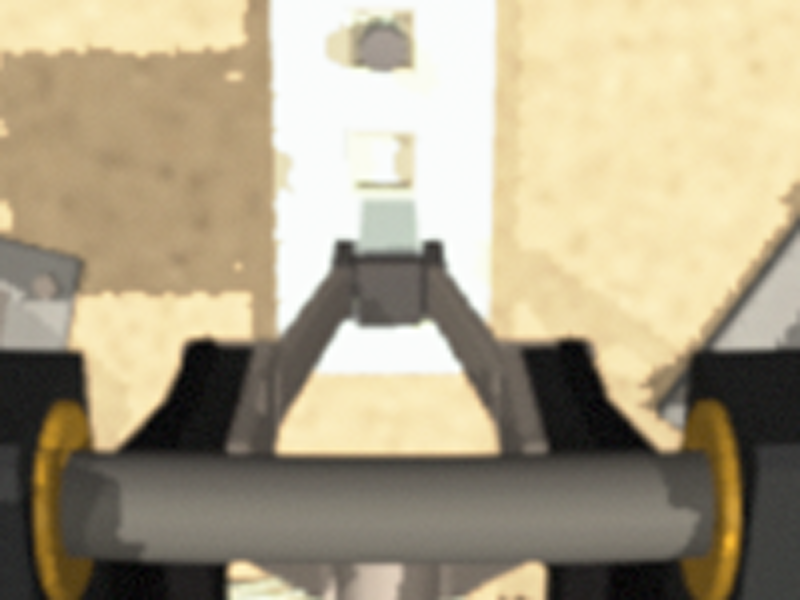

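The tongs hold the cell: stopper at crop (390,290), foot edge at y≈199, and the middle pocket is empty. I'll work out the cell's offset from the TCP from the pixel profile.

Run:
```python
from h import *
import pickle
c=pickle.load(open("wG.pkl","rb"));p=c["s"]["ee_pos"]
G=c["image"].astype(int)
for v in range(168,224):print(v,G[v,316:320].mean(0).round().astype(int),end=" | ")
print()
a=.2563;e=np.array([np.cos(a),np.sin(a),0])
for d in(-6.25,0,6.25):print(d,proj(c,[p+d*e-[0,0,z] for z in(52.6,62.6,104.6)],1)[:,1].round(1))
rp=[556.73,141.74,.255]
print("pocket pred",proj(c,world(rp,[(7.75,0,22),(-7.75,0,22),(7.75,0,10),(-7.75,0,10),(62,30,22),(62,-30,22),(-62,-30,22),(-62,30,22)]),1).round(1).tolist())
```

```text
168 [250 252 251] | 169 [251 252 251] | 170 [251 252 251] | 171 [250 251 250] | 172 [248 248 242] | 173 [242 238 218] | 174 [238 237 213] | 175 [244 244 232] | 176 [248 248 243] | 177 [248 248 242] | 178 [244 243 232] | 179 [243 241 228] | 180 [243 242 228] | 181 [244 242 229] | 182 [244 242 229] | 183 [246 245 236] | 184 [246 247 242] | 185 [221 220 207] | 186 [197 194 165] | 187 [229 231 198] | 188 [246 248 231] | 189 [235 240 226] | 190 [210 219 205] | 191 [198 208 195] | 192 [196 206 193] | 193 [196 206 194] | 194 [196 207 194] | 195 [196 206 195] | 196 [196 207 194] | 197 [196 207 194] | 198 [196 207 195] | 199 [196 208 195] | 200 [194 206 193] | 201 [181 192 180] | 202 [149 156 148] | 203 [108 110 104] | 204 [73 71 68] | 205 [77 71 68] | 206 [96 91 84] | 207 [106 100  94] | 208 [106 100  95] | 209 [106 100  95] | 210 [105  99  94] | 211 [105  99  94] | 212 [105 100  95] | 213 [104  98  93] | 214 [105 100  94] | 215 [104  99  93] | 216 [104  99  92] | 217 [104  99  93] | 218 [102  97  91] | 219 [97 92 86] | 220 [102  99  94] | 221 [157 158 152] | 222 [232 236 232] | 223 [249 252 249] | 
-6.25 [220.8 216.5 201.4]
0 [212.8 208.8 194.8]
6.25 [204.7 200.9 188. ]
pocket pred [[315.8, 174.1], [315.8, 187.7], [315.9, 172.1], [315.8, 185.3], [288.0, 124.9], [343.8, 124.9], [341.5, 233.0], [290.1, 233.0]]
```

Request:
arm_command(series=[{"translation":[-0.002,-0.008,0],"twist":[0,0,-2],"fingers":0.38},{"translation":[-0.003,-0.018,0],"twist":[0,0,-4],"fingers":0.38},{"translation":[-0.005,-0.025,0],"twist":[0,0,-5],"fingers":0.38},{"translation":[-0.005,-0.025,0],"twist":[0,0,-5],"fingers":0.38},{"translation":[-0.005,-0.027,0],"twist":[0,0,-5],"fingers":0.38},{"translation":[-0.005,-0.027,0],"twist":[0,0,-5],"fingers":0.38},{"translation":[-0.005,-0.025,-0.005],"twist":[0,0,-4],"fingers":0.38},{"translation":[-0.003,-0.018,-0.01],"twist":[0,0,-3],"fingers":0.38},{"translation":[-0.001,-0.008,-0.01],"twist":[0,0,-1],"fingers":0.38},{"translation":[0,0,-0.004],"twist":[0,0,0],"fingers":0.38},{"translation":[0,0,0],"twist":[0,0,0],"fingers":0.38},{"translation":[0,0,0],"twist":[0,0,0],"fingers":0.38}])

```text
clock: 10.27
ee_pos: [524.4, -37.7, 163.0]
tool_rot: [-3.097, 0.522, 0.002]
wrist_force: [0.3, 0.6, -0.9]
gripper_width: 0.432
grip_force: 26.0
```

```bash
python3 st.py; python3 cap.py wP
python3 - <<'E'
from h import *
import pickle
c=pickle.load(open("wP.pkl","rb"));p=c["s"]["ee_pos"]
hp=[523.9,-39.1,-.338]
q=lambda a,b,z:[(a,b,z),(a,-b,z),(-a,-b,z),(-a,b,z)]
print("screws pred",proj(c,world(hp,q(36,58.15,22)),1).round(1).tolist())
print("pocket pred",proj(c,world(hp,[(0,8,40),(7.25,8,40)]),1).round(1).tolist())
print("cell foot pred",proj(c,[p-[0,0,104.6]],1))
cv2.imwrite("pics/wPc.png",cv2.resize(c["image"][130:270,225:411,::-1],(797,600),interpolation=cv2.INTER_CUBIC))
E
```

```text
t 10.27 p [524.41 -37.75 163.  ] yaw -0.3338 zdir [-0.001  0.001 -1.   ] F [ 0.27  0.58 -0.91] g 37.6 26.0 j [ 0.39  0.15 -0.43  1.82  0.07  1.18 -1.97]
10.3167 [524.7 -37.7 163.5] [-3.097  0.522  0.   ]
screws pred [[259.8, 149.5], [376.5, 150.1], [373.1, 218.5], [262.5, 218.0]]
pocket pred [[309.7, 189.1], [309.7, 181.6]]
cell foot pred [[316.48414238 193.84101248]]
```

View pics/wPc.png

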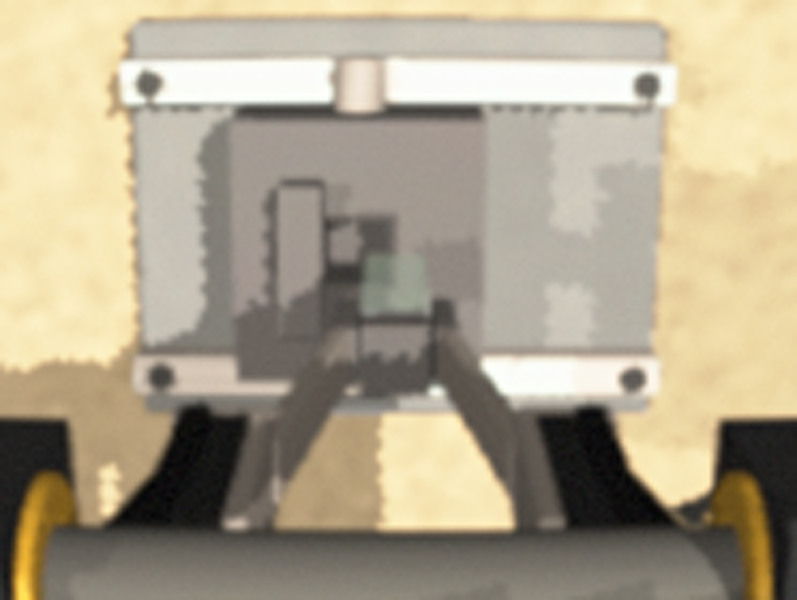

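The four screws are where predicted and the yaw matches. The cell's foot sits about 1 mm short in the holder's x, so I'll correct that and lower it to just above the carriage.

Request:
arm_command(series=[{"translation":[0.0008,-0.0003,-0.004],"twist":[0,0,-0.2],"fingers":0.38},{"translation":[0,0,-0.005],"twist":[0,0,0],"fingers":0.38},{"translation":[0,0,-0.005],"twist":[0,0,0],"fingers":0.38},{"translation":[0,0,-0.002],"twist":[0,0,0],"fingers":0.38},{"translation":[0,0,0],"twist":[0,0,0],"fingers":0.38},{"translation":[0,0,0],"twist":[0,0,0],"fingers":0.38},{"translation":[0.0007,0.0019,0],"twist":[0,0,0],"fingers":0.38},{"translation":[0.0007,0.0019,0],"twist":[0,0,0],"fingers":0.38},{"translation":[0.0003,0.001,0],"twist":[0,0,0],"fingers":0.38},{"translation":[0,0,0],"twist":[0,0,0],"fingers":0.38},{"translation":[0,0,0],"twist":[0,0,0],"fingers":0.38}])

```text
clock: 11.23
ee_pos: [527.0, -35.0, 147.6]
tool_rot: [-3.096, 0.532, -0.0]
wrist_force: [-0.2, -0.3, -0.5]
gripper_width: 0.431
grip_force: 26.0
```

```bash
cat >> st.py <<'E'
a=-.338;d=s["ee_pos"][:2]-[523.9,-39.1];R=np.array([[np.cos(a),np.sin(a)],[-np.sin(a),np.cos(a)]])
print("TCP local",(R@d).round(2),"F local",(R@s["wrist_force"][:2]).round(2))
E
python3 st.py
```

```text
t 11.23 p [527.04 -35.04 147.64] yaw -0.3404 zdir [ 0.  0. -1.] F [-0.19 -0.26 -0.5 ] g 37.5 26.0 j [ 0.38  0.17 -0.43  1.84  0.08  1.15 -1.99]
TCP local [1.61 4.87] F local [-0.09 -0.31]
```

Request:
arm_command(series=[{"translation":[0.0007,0.0019,0],"twist":[0,0,0],"fingers":0.38},{"translation":[0.0004,0.0009,0],"twist":[0,0,0],"fingers":0.38},{"translation":[0,0,0],"twist":[0,0,0],"fingers":0.38},{"translation":[0,0,0],"twist":[0,0,0],"fingers":0.38}])

```text
clock: 11.57
ee_pos: [528.1, -32.3, 147.5]
tool_rot: [-3.096, 0.532, -0.0]
wrist_force: [-0.3, -0.4, -0.5]
gripper_width: 0.432
grip_force: 26.0
```

```bash
python3 st.py
```

```text
t 11.57 p [528.05 -32.27 147.55] yaw -0.3404 zdir [ 0.  0. -1.] F [-0.28 -0.39 -0.47] g 37.62 26.0 j [ 0.37  0.17 -0.44  1.84  0.08  1.15 -2.  ]
TCP local [1.65 7.82] F local [-0.14 -0.46]
```

Request:
arm_command(series=[{"translation":[0.0002,0.0005,0],"twist":[0,0,0],"fingers":0.38},{"translation":[0.0002,0.0005,0],"twist":[0,0,0],"fingers":0.38},{"translation":[0,0,0],"twist":[0,0,0],"fingers":0.38}])

```text
clock: 11.82
ee_pos: [528.5, -31.3, 147.6]
tool_rot: [-3.096, 0.532, -0.0]
wrist_force: [-0.1, -0.2, -0.7]
gripper_width: 0.428
grip_force: 26.0
```

```bash
python3 st.py
```

```text
t 11.82 p [528.49 -31.26 147.58] yaw -0.3405 zdir [ 0.  0. -1.] F [-0.07 -0.2  -0.67] g 37.2 26.0 j [ 0.37  0.17 -0.44  1.84  0.08  1.15 -2.  ]
TCP local [1.73 8.92] F local [ 0.   -0.22]
```

Request:
arm_command(series=[{"translation":[0.0001,0.0005,0],"twist":[0,0,0],"fingers":0.38},{"translation":[0,0,0],"twist":[0,0,0],"fingers":0.38}])

```text
clock: 11.98
ee_pos: [528.5, -30.8, 147.5]
tool_rot: [-3.096, 0.532, -0.0]
wrist_force: [-0.1, 0.2, -1.8]
gripper_width: 0.431
grip_force: 26.0
```

```bash
python3 st.py|tail -1
```

```text
TCP local [1.62 9.39] F local [-0.17  0.19]
```

Request:
arm_command(series=[{"translation":[0.0001,0.0005,0],"twist":[0,0,0],"fingers":0.38},{"translation":[0,0,0],"twist":[0,0,0],"fingers":0.38}])

```text
clock: 12.15
ee_pos: [528.7, -30.3, 147.6]
tool_rot: [-3.096, 0.532, -0.0]
wrist_force: [0.3, -0.6, -1.2]
gripper_width: 0.433
grip_force: 26.0
```

```bash
python3 st.py|tail -1
```

```text
TCP local [1.56 9.91] F local [ 0.45 -0.43]
```

Request:
arm_command(series=[{"translation":[0.0001,0.0005,0],"twist":[0,0,0],"fingers":0.38},{"translation":[0,0,0],"twist":[0,0,0],"fingers":0.38}])

```text
clock: 12.32
ee_pos: [528.8, -29.8, 147.6]
tool_rot: [-3.096, 0.532, -0.0]
wrist_force: [0.0, 0.2, -0.8]
gripper_width: 0.43
grip_force: 26.0
```

```bash
python3 st.py|tail -1
```

```text
TCP local [ 1.49 10.42] F local [-0.05  0.2 ]
```

Request:
arm_command(series=[{"translation":[0.0001,0.0005,0],"twist":[0,0,0],"fingers":0.38},{"translation":[0,0,0],"twist":[0,0,0],"fingers":0.38}])

```text
clock: 12.48
ee_pos: [528.8, -29.4, 147.6]
tool_rot: [3.096, -0.532, -0.0]
wrist_force: [-0.1, -1.0, -1.2]
gripper_width: 0.433
grip_force: 26.0
```

```bash
python3 st.py|tail -1
```

```text
TCP local [ 1.43 10.8 ] F local [ 0.3  -1.01]
```

Request:
arm_command(series=[{"translation":[0.0001,0.0005,0],"twist":[0,0,0],"fingers":0.38},{"translation":[0,0,0],"twist":[0,0,0],"fingers":0.38}])

```text
clock: 12.65
ee_pos: [528.9, -29.1, 147.6]
tool_rot: [3.096, -0.533, 0.0]
wrist_force: [-0.3, -1.9, -1.0]
gripper_width: 0.428
grip_force: 26.0
```

```bash
python3 st.py|tail -1
```

```text
TCP local [ 1.43 11.07] F local [ 0.34 -1.85]
```

Request:
arm_command(series=[{"translation":[0.0001,0.0005,0],"twist":[0,0,0],"fingers":0.38},{"translation":[0,0,0],"twist":[0,0,0],"fingers":0.38}])

```text
clock: 12.82
ee_pos: [529.0, -28.7, 147.6]
tool_rot: [3.096, -0.533, 0.0]
wrist_force: [-1.9, -1.5, 0.3]
gripper_width: 0.433
grip_force: 26.0
```

```bash
python3 st.py
```

```text
t 12.82 p [529.03 -28.67 147.64] yaw -0.3408 zdir [ 0. -0. -1.] F [-1.86 -1.51  0.31] g 37.71 26.0 j [ 0.37  0.18 -0.44  1.83  0.08  1.15 -2.01]
TCP local [ 1.38 11.54] F local [-1.25 -2.04]
```

Contact with the fence came at about TCP local y 10.6. I'll back off to the pocket's centre and lower.

Request:
arm_command(series=[{"translation":[-0.0009,-0.0015,0],"twist":[0,0,0],"fingers":0.38},{"translation":[0,0,0],"twist":[0,0,0],"fingers":0.38},{"translation":[0,0,-0.001],"twist":[0,0,0],"fingers":0.38},{"translation":[0,0,-0.001],"twist":[0,0,0],"fingers":0.38},{"translation":[0,0,-0.001],"twist":[0,0,0],"fingers":0.38},{"translation":[0,0,0],"twist":[0,0,0],"fingers":0.38}])

```text
clock: 13.32
ee_pos: [528.0, -29.7, 144.2]
tool_rot: [-3.096, 0.532, 0.001]
wrist_force: [-0.1, -0.1, -0.7]
gripper_width: 0.434
grip_force: 26.0
```

```bash
python3 st.py
```

```text
t 13.32 p [528.01 -29.73 144.23] yaw -0.3405 zdir [-0.  0. -1.] F [-0.09 -0.15 -0.66] g 37.72 26.0 j [ 0.37  0.18 -0.44  1.84  0.08  1.14 -2.01]
TCP local [ 0.77 10.2 ] F local [-0.04 -0.17]
```

Request:
arm_command(series=[{"translation":[0,0,-0.001],"twist":[0,0,0],"fingers":0.38},{"translation":[0,0,-0.001],"twist":[0,0,0],"fingers":0.38},{"translation":[0,0,0],"twist":[0,0,0],"fingers":0.38}])

```text
clock: 13.57
ee_pos: [528.0, -29.8, 142.3]
tool_rot: [-3.096, 0.532, 0.001]
wrist_force: [0.1, 0.1, -1.4]
gripper_width: 0.435
grip_force: 26.0
```

```bash
python3 st.py
```

```text
t 13.57 p [528.03 -29.81 142.29] yaw -0.3406 zdir [-0.  0. -1.] F [ 0.07  0.12 -1.42] g 37.83 26.0 j [ 0.37  0.18 -0.44  1.84  0.08  1.14 -2.01]
TCP local [ 0.81 10.13] F local [0.02 0.14]
```

Request:
arm_command(series=[{"translation":[-0.0001,-0.0003,-0.001],"twist":[0,0,0],"fingers":0.38},{"translation":[0,0,-0.001],"twist":[0,0,0],"fingers":0.38},{"translation":[0,0,-0.001],"twist":[0,0,0],"fingers":0.38},{"translation":[0,0,0],"twist":[0,0,0],"fingers":0.38}])

```text
clock: 13.9
ee_pos: [527.9, -30.2, 139.3]
tool_rot: [-3.096, 0.532, 0.0]
wrist_force: [-0.6, 0.6, -0.4]
gripper_width: 0.435
grip_force: 26.0
```

```bash
python3 st.py
```

```text
t 13.9 p [527.91 -30.15 139.3 ] yaw -0.3406 zdir [-0.  0. -1.] F [-0.64  0.63 -0.42] g 37.83 26.0 j [ 0.37  0.18 -0.44  1.85  0.08  1.13 -2.01]
TCP local [0.82 9.77] F local [-0.82  0.39]
```

Request:
arm_command(series=[{"translation":[0,0,-0.001],"twist":[0,0,0],"fingers":0.38},{"translation":[0,0,-0.001],"twist":[0,0,0],"fingers":0.38},{"translation":[0,0,-0.001],"twist":[0,0,0],"fingers":0.38},{"translation":[0,0,0],"twist":[0,0,0],"fingers":0.38}])

```text
clock: 14.23
ee_pos: [527.9, -30.2, 136.3]
tool_rot: [-3.096, 0.532, 0.001]
wrist_force: [0.0, 0.1, -1.3]
gripper_width: 0.432
grip_force: 26.0
```

```bash
python3 st.py
```

```text
t 14.23 p [527.9  -30.16 136.29] yaw -0.3406 zdir [-0.  0. -1.] F [ 0.02  0.08 -1.29] g 37.59 26.0 j [ 0.37  0.18 -0.44  1.85  0.09  1.13 -2.01]
TCP local [0.8  9.76] F local [-0.01  0.08]
```

It's in the pocket with no side force, so I'll keep lowering.

Request:
arm_command(series=[{"translation":[0,0,-0.001],"twist":[0,0,0],"fingers":0.38},{"translation":[0,0,-0.0015],"twist":[0,0,0],"fingers":0.38},{"translation":[0,0,-0.0015],"twist":[0,0,0],"fingers":0.38},{"translation":[0,0,-0.001],"twist":[0,0,0],"fingers":0.38},{"translation":[0,0,0],"twist":[0,0,0],"fingers":0.38}])

```text
clock: 14.65
ee_pos: [527.9, -30.2, 131.2]
tool_rot: [3.096, -0.532, -0.001]
wrist_force: [-0.7, 0.3, -1.1]
gripper_width: 0.432
grip_force: 26.0
```

```bash
python3 st.py
```

```text
t 14.65 p [527.86 -30.17 131.22] yaw -0.3406 zdir [-0.  0. -1.] F [-0.68  0.31 -1.12] g 37.59 26.0 j [ 0.37  0.19 -0.44  1.85  0.09  1.12 -2.01]
TCP local [0.77 9.74] F local [-0.74  0.06]
```

Request:
arm_command(series=[{"translation":[0,0,-0.001],"twist":[0,0,0],"fingers":0.38},{"translation":[0,0,-0.001],"twist":[0,0,0],"fingers":0.38},{"translation":[0,0,-0.001],"twist":[0,0,0],"fingers":0.38},{"translation":[0,0,-0.001],"twist":[0,0,0],"fingers":0.38},{"translation":[0,0,0],"twist":[0,0,0],"fingers":0.38}])

```text
clock: 15.07
ee_pos: [527.9, -30.2, 127.3]
tool_rot: [3.096, -0.532, -0.0]
wrist_force: [-0.2, 0.6, -1.1]
gripper_width: 0.431
grip_force: 26.0
```

```bash
python3 st.py
```

```text
t 15.07 p [527.91 -30.18 127.32] yaw -0.3406 zdir [-0.  0. -1.] F [-0.2   0.62 -1.07] g 37.51 26.0 j [ 0.37  0.19 -0.44  1.86  0.09  1.11 -2.01]
TCP local [0.83 9.75] F local [-0.39  0.52]
```

Request:
arm_command(series=[{"translation":[0,0,-0.001],"twist":[0,0,0],"fingers":0.38},{"translation":[0,0,-0.001],"twist":[0,0,0],"fingers":0.38},{"translation":[0,0,-0.001],"twist":[0,0,0],"fingers":0.38},{"translation":[0,0,0],"twist":[0,0,0],"fingers":0.38}])

```text
clock: 15.4
ee_pos: [527.9, -30.2, 124.3]
tool_rot: [-3.096, 0.532, 0.001]
wrist_force: [0.3, 0.1, -1.4]
gripper_width: 0.429
grip_force: 26.0
```

```bash
python3 st.py|head -1|cut -c1-130
```

```text
t 15.4 p [527.91 -30.18 124.28] yaw -0.3406 zdir [-0.  0. -1.] F [ 0.33  0.08 -1.43] g 37.34 26.0 j [ 0.37  0.2  -0.44  1.86  0.09
```

Request:
arm_command(series=[{"translation":[0,0,-0.0005],"twist":[0,0,0],"fingers":0.38},{"translation":[0,0,-0.0005],"twist":[0,0,0],"fingers":0.38},{"translation":[0,0,0],"twist":[0,0,0],"fingers":0.38}])

```text
clock: 15.65
ee_pos: [528.0, -30.1, 123.5]
tool_rot: [-3.096, 0.532, 0.0]
wrist_force: [0.9, -0.0, -0.7]
gripper_width: 0.435
grip_force: 26.0
```

Request:
arm_command(series=[{"translation":[0,0,-0.0005],"twist":[0,0,0],"fingers":0.38},{"translation":[0,0,0],"twist":[0,0,0],"fingers":0.38}])

```text
clock: 15.82
ee_pos: [528.0, -30.2, 123.0]
tool_rot: [-3.096, 0.532, 0.0]
wrist_force: [0.6, 1.1, -1.7]
gripper_width: 0.433
grip_force: 26.0
```

Request:
arm_command(series=[{"translation":[0,0,-0.0005],"twist":[0,0,0],"fingers":0.38},{"translation":[0,0,0],"twist":[0,0,0],"fingers":0.38}])

```text
clock: 15.98
ee_pos: [528.1, -30.2, 122.6]
tool_rot: [3.096, -0.532, 0.0]
wrist_force: [-0.6, -0.0, -1.3]
gripper_width: 0.431
grip_force: 26.0
```

Request:
arm_command(series=[{"translation":[0,0,-0.0005],"twist":[0,0,0],"fingers":0.38},{"translation":[0,0,0],"twist":[0,0,0],"fingers":0.38}])

```text
clock: 16.15
ee_pos: [528.3, -30.3, 122.4]
tool_rot: [3.096, -0.533, 0.001]
wrist_force: [0.1, 0.2, 2.7]
gripper_width: 0.431
grip_force: 26.0
```

Request:
arm_command(series=[{"translation":[0,0,-0.0005],"twist":[0,0,0],"fingers":0.38},{"translation":[0,0,0],"twist":[0,0,0],"fingers":0.38}])

```text
clock: 16.32
ee_pos: [528.5, -30.3, 122.0]
tool_rot: [3.096, -0.533, 0.002]
wrist_force: [-1.5, -1.0, 4.6]
gripper_width: 0.432
grip_force: 26.0
```

Request:
arm_command(series=[{"translation":[0,0,-0.0005],"twist":[0,0,0],"fingers":0.38},{"translation":[0,0,0],"twist":[0,0,0],"fingers":0.38}])

```text
clock: 16.48
ee_pos: [528.5, -30.3, 121.5]
tool_rot: [3.096, -0.533, 0.002]
wrist_force: [-0.8, -0.2, 5.0]
gripper_width: 0.43
grip_force: 26.0
```

The floor is felt at TCP z≈122.5, as expected. I'll open the jaws to the carry width.

Request:
arm_command(series=[{"translation":[0,0,0],"twist":[0,0,0],"fingers":0.38},{"translation":[0,0,0],"twist":[0,0,0],"fingers":0.44},{"translation":[0,0,0],"twist":[0,0,0],"fingers":0.45},{"translation":[0,0,0],"twist":[0,0,0],"fingers":0.46},{"translation":[0,0,0],"twist":[0,0,0],"fingers":0.475},{"translation":[0,0,0],"twist":[0,0,0],"fingers":0.49},{"translation":[0,0,0],"twist":[0,0,0],"fingers":0.503},{"translation":[0,0,0],"twist":[0,0,0],"fingers":0.503},{"translation":[0,0,0],"twist":[0,0,0],"fingers":0.503}])

```text
clock: 17.23
ee_pos: [528.0, -30.1, 121.0]
tool_rot: [-3.096, 0.532, 0.0]
wrist_force: [0.0, 0.3, -1.0]
gripper_width: 0.498
grip_force: 5.4
```

```bash
python3 st.py
```

```text
t 17.23 p [528.04 -30.15 121.02] yaw -0.3406 zdir [-0.  0. -1.] F [ 0.01  0.33 -1.  ] g 43.35 5.39 j [ 0.37  0.2  -0.44  1.87  0.09  1.1  -2.02]
TCP local [0.94 9.82] F local [-0.1   0.32]
```

Request:
arm_command(series=[{"translation":[0,0,0.003],"twist":[0,0,0],"fingers":0.503},{"translation":[0,0,0.006],"twist":[0,0,0],"fingers":0.503},{"translation":[0,0,0.012],"twist":[0,0,0],"fingers":0.503},{"translation":[0,0,0.02],"twist":[0,0,0],"fingers":0.503},{"translation":[0,0,0.025],"twist":[0,0,0],"fingers":0.503},{"translation":[0,0,0.02],"twist":[0,0,0],"fingers":0.503},{"translation":[0,0,0.008],"twist":[0,0,0],"fingers":0.503},{"translation":[0,0,0],"twist":[0,0,0],"fingers":0.503}])

```text
clock: 17.9
ee_pos: [529.4, -30.1, 217.9]
tool_rot: [-3.096, 0.533, -0.007]
wrist_force: [1.0, -0.2, -1.6]
gripper_width: 0.504
grip_force: 5.3
```

```bash
python3 st.py; python3 cap.py wQ
python3 - <<'E'
from h import *
import pickle
from station import r
c=pickle.load(open("wQ.pkl","rb"))
hp=[523.9,-39.1,-.338]
print(proj(c,world(hp,[(0,8.8,70),(6.25,8.8,70),(0,15,70)]),1).round(1).tolist())
A=c["image"][130:255,225:411,::-1]
cv2.imwrite("pics/wQc.png",cv2.resize(A,(797,536),interpolation=cv2.INTER_CUBIC))
E
```

```text
t 17.9 p [529.38 -30.11 217.87] yaw -0.3407 zdir [ 0.005 -0.001 -1.   ] F [ 1.02 -0.18 -1.56] g 43.83 5.26 j [ 0.38  0.12 -0.44  1.75  0.05  1.28 -1.98]
TCP local [ 2.19 10.3 ] F local [1.02 0.17]
17.95 [528.5 -30.2 216. ] [-3.096e+00  5.330e-01 -3.000e-03]
[[318.1, 186.1], [318.1, 180.1], [312.1, 186.1]]
```

View pics/wQc.png

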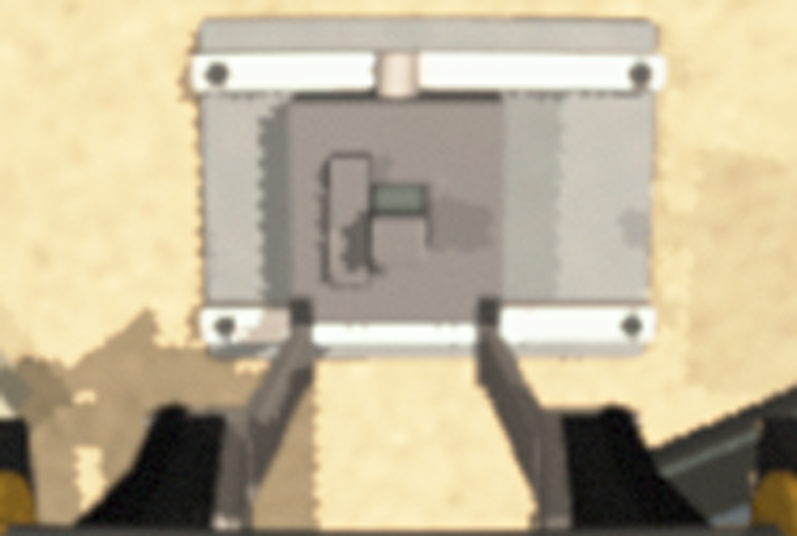

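The cell stands upright in the pocket beside the fence, stopper top at about (400,235). The tongs are clear, with no slip: jaw ends are at y≈300, the same v as before. I'll carry them back to the rest.

Request:
arm_command(series=[{"translation":[-0.003,0.01,0.004],"twist":[0,0,1],"fingers":0.503},{"translation":[-0.006,0.025,0],"twist":[0,0,1.7],"fingers":0.503},{"translation":[-0.007,0.032,0],"twist":[0,0,2],"fingers":0.503},{"translation":[-0.007,0.032,0],"twist":[0,0,2],"fingers":0.503},{"translation":[-0.007,0.032,0],"twist":[0,0,2],"fingers":0.503},{"translation":[-0.007,0.032,0],"twist":[0,0,2],"fingers":0.503},{"translation":[-0.007,0.032,0],"twist":[0,0,2],"fingers":0.503},{"translation":[-0.007,0.032,0],"twist":[0,0,2],"fingers":0.503},{"translation":[-0.007,0.032,0],"twist":[0,0,2],"fingers":0.503},{"translation":[-0.006,0.028,0],"twist":[0,0,2],"fingers":0.503},{"translation":[-0.0035,0.0195,0],"twist":[0,0,1],"fingers":0.503},{"translation":[0,0,0],"twist":[0,0,0],"fingers":0.503}])

```text
clock: 18.95
ee_pos: [456.7, 282.3, 218.3]
tool_rot: [-3.14, -0.021, 0.004]
wrist_force: [0.2, -0.3, -0.6]
gripper_width: 0.504
grip_force: 5.3
```

Request:
arm_command(series=[{"translation":[0,0,0],"twist":[0,0,0],"fingers":0.503},{"translation":[0,0,0],"twist":[0,0,0],"fingers":0.503},{"translation":[0,0,0],"twist":[0,0,0],"fingers":0.503}])

```text
clock: 19.2
ee_pos: [460.4, 275.4, 218.5]
tool_rot: [3.141, 0.003, -0.001]
wrist_force: [0.7, 0.8, -1.3]
gripper_width: 0.506
grip_force: 5.3
```

```bash
python3 st.py
```

```text
t 19.2 p [460.42 275.4  218.52] yaw 0.0022 zdir [-0.001 -0.001 -1.   ] F [ 0.73  0.78 -1.32] g 44.04 5.26 j [ 0.02  0.17 -0.71  1.72  0.11  1.3  -2.28]
TCP local [-164.18  275.65] F local [0.43 0.98]
```

Request:
arm_command(series=[{"translation":[0.0007,0.001,-0.01],"twist":[0,0,0],"fingers":0.503},{"translation":[0,0,-0.02],"twist":[0,0,0],"fingers":0.503},{"translation":[0,0,-0.02],"twist":[0,0,0],"fingers":0.503},{"translation":[0,0,-0.015],"twist":[0,0,0],"fingers":0.503},{"translation":[0,0,0],"twist":[0,0,0],"fingers":0.503},{"translation":[0,0,0],"twist":[0,0,0],"fingers":0.503}])

```text
clock: 19.7
ee_pos: [460.9, 276.5, 153.2]
tool_rot: [3.141, 0.004, -0.003]
wrist_force: [-0.4, 0.5, 0.5]
gripper_width: 0.501
grip_force: 5.3
```

```bash
python3 st.py|head -1
```

```text
t 19.7 p [460.91 276.47 153.22] yaw 0.0023 zdir [-0.002 -0.001 -1.   ] F [-0.42  0.53  0.53] g 43.59 5.26 j [ 0.01  0.23 -0.71  1.8   0.16  1.18 -2.32]
```

Request:
arm_command(series=[{"translation":[0,0,-0.01],"twist":[0,0,0],"fingers":0.503},{"translation":[0,0,-0.015],"twist":[0,0,0],"fingers":0.503},{"translation":[0,0,-0.015],"twist":[0,0,0],"fingers":0.503},{"translation":[0,0,-0.01],"twist":[0,0,0],"fingers":0.503},{"translation":[0,0,-0.005],"twist":[0,0,0],"fingers":0.503},{"translation":[0,0,-0.005],"twist":[0,0,0],"fingers":0.503},{"translation":[0,0,0],"twist":[0,0,0],"fingers":0.503},{"translation":[0,0,0],"twist":[0,0,0],"fingers":0.503}])

```text
clock: 20.37
ee_pos: [461.4, 277.6, 94.4]
tool_rot: [-3.141, -0.005, -0.001]
wrist_force: [-0.1, 0.0, -0.8]
gripper_width: 0.504
grip_force: 5.3
```

```bash
python3 st.py|head -1
```

```text
t 20.37 p [461.45 277.57  94.44] yaw 0.0034 zdir [ 0.  0. -1.] F [-0.13  0.01 -0.75] g 43.89 5.26 j [-0.02  0.29 -0.7   1.86  0.21  1.06 -2.36]
```

Down the last 8 mm with a −1.1 mm y correction, feeling for the wall tops.

Request:
arm_command(series=[{"translation":[0,-0.0011,-0.003],"twist":[0,0,0],"fingers":0.503},{"translation":[0,0,-0.003],"twist":[0,0,0],"fingers":0.503},{"translation":[0,0,-0.001],"twist":[0,0,0],"fingers":0.503},{"translation":[0,0,0],"twist":[0,0,0],"fingers":0.503}])

```text
clock: 20.7
ee_pos: [461.2, 276.1, 86.9]
tool_rot: [3.141, 0.005, -0.0]
wrist_force: [-0.6, -0.3, -0.1]
gripper_width: 0.506
grip_force: 5.3
```

```bash
python3 st.py|head -1
```

```text
t 20.7 p [461.16 276.09  86.85] yaw 0.0032 zdir [-0. -0. -1.] F [-0.64 -0.27 -0.12] g 44.04 5.26 j [-0.02  0.3  -0.69  1.87  0.22  1.05 -2.37]
```

Request:
arm_command(series=[{"translation":[0,0,-0.001],"twist":[0,0,0],"fingers":0.503},{"translation":[0,0,0],"twist":[0,0,0],"fingers":0.503}])

```text
clock: 20.87
ee_pos: [461.3, 276.2, 86.0]
tool_rot: [-3.142, -0.005, -0.0]
wrist_force: [-0.5, -0.7, 0.3]
gripper_width: 0.508
grip_force: 5.3
```

Request:
arm_command(series=[{"translation":[0,0,-0.0005],"twist":[0,0,0],"fingers":0.503},{"translation":[0,0,0],"twist":[0,0,0],"fingers":0.503}])

```text
clock: 21.03
ee_pos: [461.3, 276.3, 85.8]
tool_rot: [-3.142, -0.005, -0.0]
wrist_force: [-0.7, -0.7, 2.8]
gripper_width: 0.5
grip_force: 5.3
```

Contact: the tongs rest on the wall tops. I'll open and rise.

Request:
arm_command(series=[{"translation":[0,0,0],"twist":[0,0,0],"fingers":0.53},{"translation":[0,0,0],"twist":[0,0,0],"fingers":0.56},{"translation":[0,0,0],"twist":[0,0,0],"fingers":0.65},{"translation":[0,0,0],"twist":[0,0,0],"fingers":0.8},{"translation":[0,0,0],"twist":[0,0,0],"fingers":1},{"translation":[0,0,0],"twist":[0,0,0],"fingers":1},{"translation":[0,0,0],"twist":[0,0,0],"fingers":1},{"translation":[0,0,0],"twist":[0,0,0],"fingers":1},{"translation":[0,0,0],"twist":[0,0,0],"fingers":1}])

```text
clock: 21.78
ee_pos: [461.0, 275.6, 85.1]
tool_rot: [3.141, 0.005, -0.001]
wrist_force: [-0.4, -0.1, 0.6]
gripper_width: 0.967
grip_force: 0.0
```

Request:
arm_command(series=[{"translation":[0,0,0.005],"twist":[0,0,0],"fingers":1},{"translation":[0,0,0.015],"twist":[0,0,0],"fingers":1},{"translation":[0,0,0.025],"twist":[0,0,0],"fingers":1},{"translation":[0,0,0.03],"twist":[0,0,0],"fingers":1},{"translation":[0,0,0.03],"twist":[0,0,0],"fingers":1},{"translation":[0,0,0.02],"twist":[0,0,0],"fingers":1},{"translation":[-0.025,0,0.02],"twist":[0,0,0],"fingers":1},{"translation":[-0.025,0,0.01],"twist":[0,0,0],"fingers":1},{"translation":[0,0,0],"twist":[0,0,0],"fingers":1},{"translation":[0,0,0],"twist":[0,0,0],"fingers":1},{"translation":[0,0,0],"twist":[0,0,0],"fingers":1}])

```text
clock: 22.7
ee_pos: [411.6, 275.8, 240.6]
tool_rot: [3.141, 0.004, 0.001]
wrist_force: [0.8, 0.1, -0.8]
gripper_width: 1.0
grip_force: 0.0
```

```bash
python3 st.py|head -1; python3 cap.py wZ
python3 - <<'E'
from h import *
import pickle
c=pickle.load(open("wZ.pkl","rb"))
print(proj(c,[[462,276,133],[462,307,84],[462,246,84]],1).round(1))
x,y=proj(c,[[462,276,84]],1)[0].astype(int)
T=pickle.load(open("wT.pkl","rb"))
u,v=proj(T,[[462,276,84]],1)[0].astype(int)
A=c["image"][y-60:y+60,x-80:x+80,::-1];B=T["image"][v-60:v+60,u-80:u+80,::-1]
cv2.imwrite("pics/end.png",cv2.resize(np.hstack([B,A]),(800,300),interpolation=cv2.INTER_CUBIC))
E
```

```text
t 22.7 p [411.57 275.76 240.58] yaw 0.0027 zdir [ 0.001 -0.    -1.   ] F [ 0.83  0.09 -0.82] g 87.0 0.0 j [ 0.04  0.05 -0.74  1.77  0.04  1.33 -2.27]
22.75 [411.7 275.7 240.2] [ 3.141  0.004 -0.   ]
[[316.4 137.5]
 [286.3 134. ]
 [345.5 134.2]]
```

View pics/end.png

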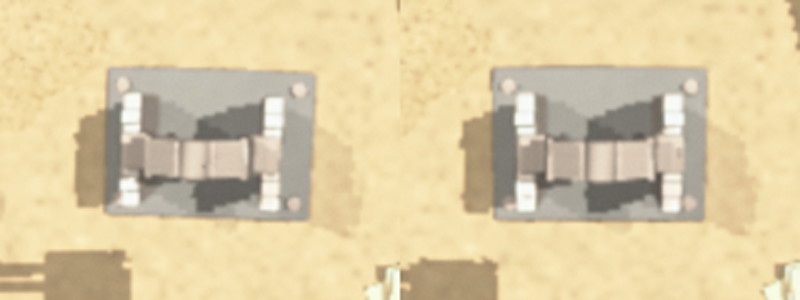

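The tongs hang in the rest as they did at the start (right half against left half, bow centre about (600,160)), between the end stops. I'll hand in the job.

```bash
python3 -c "
from station import r
print(r.close_job())"
```

```text
the job is handed in; nothing more can be done
None
```

The square cell is seated upright on the floor of the holder's pocket, the tongs are back in their rest, and the job was handed in at about 23 s; the system reported no verdict.

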